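# Sort the capped sample bottles into their colour trays

### The arm

A 6-joint arm with a two-finger parallel gripper is mounted at the origin on the work surface. World frame = base frame: x ahead of the robot, y to its left, z up, the work surface at z = 0. Lengths are in m, angles in degrees, forces in N, time in s.
With the tool pointing down it reaches from about 0.4 to 0.825 m from the base axis. Payload 7 kg.
Tool frame: the origin (TCP) lies at the very end of the fingers, on their centre line; the grasp point (between the pads) lies behind it (r.grasp_offset is the z of the grasp point in the tool frame, in m); z points along the fingers, y is the direction in which the jaws open and shut (so a half turn about z gives the same grasp; the last joint's range is limited). The gripper opens to 88 mm and grips with 3 to 60 N. Pads are 19 mm wide; open, the fingers measure 130 mm over their backs; the gripper's body (78 mm by 193 mm) begins 47 mm behind the grasp point.
Start: joints at [-53.738, 20.546, 0.682, 0, -70.136, -16.507], TCP at [0.228, -0.635, 0.2] pointing down, gripper open.
Joint ranges: [-176.03, 176.03], [-82.01, 121.73], [-58.28, 71.71], [-173.87, 95.51], [-174.79, -0.11], [-173.66, 173.66]. Speed limits (degrees/s): [136.94, 136.94, 172.46, 180, 180, 180].

### API

Orientations are given as [roll, pitch, yaw] about the fixed x, y, z axes, in that order (R = Rz(yaw) Ry(pitch) Rx(roll)).
In Python, from plant import r gives the robot as it stands. The module is installed in compiled form; this text tells all that it offers.
- The arm moves only by the tool servo_tool, never from a script. Its argument "targets" is a list of rows, each an object of numbers: "dx", "dy", "dz": the shift along the world's x, y, z in cm; "spin": the turn about the world's z in rad; "grip": the opening in per cent of the stroke, from 0 (shut) to 100 (fully open). A call has exactly 10 rows; each row is the pose to reach, as a shift and turn from the pose commanded when the call began; what a row does not reach only later rows make up. A row lasts 1/12 s, in which the tool goes at most 41.7 mm and 7.16 degrees, less where a joint would pass 70% of its speed; a pose out of reach is approached as far as the arm can. A call with a gripper value outside its range is refused whole. The fingers move at their own pace and stop on an object; "squeeze" is the grip in N (left out, the last holds). Time passes only in rows, so rows that repeat a pose let the fingers close, or fill a call up. It gives the time, the measured TCP pose, the force and the opening at its end, in the units of the state.
- r.get_state(): the state, without advancing time (a new reading comes with each control period).
- r.capture(name): name is "scene" or "top"; returns the picture (384x512x3 uint8, blue, green, red); there is no depth.
- r.get_calibration(name): a dict with "K" (3x3 intrinsics, pixels), "extrinsics" (4x4, takes a point from camera to world coordinates). Camera axes: x right, y down, z forward; pixel columns grow to the right and rows downward; lengths in m; the calibration is good to about 2 mm. A picture is of the moment at which its call begins. get_calibration takes no time and is no camera call.
- r.close_job(): hands the job in, once; it reports no verdict.
Trained networks look in the newest picture that a camera, given by its name, has taken for a name from the list of things; names that differ only in an ending like _2 or _b are one class to them, and where a whole thing is asked for, a point or a joint stands for the part that bears it (a point fixed in the world has none). Each returns a list of dicts, best first, with "p" (0 to 1); they miss things now and then, are a little off and sometimes report something else, mostly with a low value. They report only what shows in the picture. A call takes as long as a camera call. They do not tell look-alikes from the thing itself.
- r.cut_out(name, camera): "mask" (384x512 bool, what is visible of it) and "extent" ([left, top, right, bottom] in pixels, round what is visible of it).
The state is a dict: "time_s": time; "joints": joint angles; "qd": joint speeds; "joint_torque": joint torques, N m; "tcp_pos": TCP position; "eef_rot": TCP orientation; "contact_force": force on the tool from outside, world axes, zero at the start; "moment": the same for the moment, N m; "gripper_width": finger opening in m.
Only numpy, scipy, OpenCV 4.12 (cv2) and the standard library are available. Lean on these libraries where they do the work, as an engineer would, in place of code of your own. Each camera call takes 0.05 s, during which the arm holds its last target. There are 200 camera calls.

### The job

Take the three square sample bottles out of the sloping rack under the gas lines and sort them by cap colour: the two with blue caps go into the blue tray and the one with the yellow cap into the yellow tray. Lay each bottle on its side, flat on the tray floor and wholly inside the tray, not on top of another. Leave the timer, the flask and the brown media bottle where they are.

Things in the scene. Friction and masses are not known exactly. Their poses are not given: they have to be found in the camera images.
- bottle_blue_a: loose square white plastic bottle, blue screw cap and foot band, about 120 g. Body 85 x 38 x 38 mm, then a cap 31 mm across; 113 mm long in all. Origin: centre of the square body. x runs along it to the cap (cap end x = +70.5, flat bottom x = -42.5 mm). At the start it lies in the rack, cap uphill, y along the rack's y, z square to the slope and away from it
- bottle_blue_b: loose square white plastic bottle, blue screw cap and foot band, about 120 g. Body 85 x 38 x 38 mm, then a cap 31 mm across; 113 mm long in all. Origin: centre of the square body. x runs along it to the cap (cap end x = +70.5, flat bottom x = -42.5 mm). At the start it lies in the rack, cap uphill, y along the rack's y, z square to the slope and away from it
- bottle_yellow: loose square white plastic bottle, yellow screw cap and foot band, about 120 g. Body 85 x 38 x 38 mm, then a cap 31 mm across; 113 mm long in all. Origin: centre of the square body. x runs along it to the cap (cap end x = +70.5, flat bottom x = -42.5 mm). At the start it lies in the rack, cap uphill, y along the rack's y, z square to the slope and away from it
- tray_blue: open-topped blue plastic tray, fixed to the bench, 170 (x) x 190 (y) x 30 mm high, walls and floor 4 mm thick. Origin: centre of its underside on the bench, z up
- tray_yellow: open-topped yellow plastic tray, fixed to the bench, 170 (x) x 190 (y) x 30 mm high, walls and floor 4 mm thick. Origin: centre of its underside on the bench, z up
- rack: fixed rack; origin on the bench under its middle, z up, low front edge towards -x. An aluminium board 104 mm long, 250 mm wide (y), slopes up to +x at 35 degrees: upper face from x = -65, z = 24 mm to x = 20, z = 84 mm, with a lip 12 mm high along the low edge. Three bottles lie on it 90 mm apart against the lip, caps beyond its upper edge
- line_front (a point): middle of the front of two steel gas lines above the rack (18 mm thick, 340 mm long, along the rack's y, axis 210 mm above the bench), 35 mm towards -x from the rack's origin. The lines bar a gripper coming straight down; one tilted square to the slope, from the robot's side, passes in front of them
- line_rear (a point): middle of the rear gas line, 80 mm behind the front one at the same height. Cross pipes join the two at 162 mm either side, where 16 mm posts stand under the rear line
- timer: grey bench timer lying flat, 60 x 75 x 20 mm high, loose; origin at the centre of its underside, z up
- flask: clear glass conical flask, 84 mm across at the foot, 122 mm high, loose; origin at the centre of its underside, z up
- media_bottle: round brown glass bottle with a black cap, 70 mm across, 150 mm high, loose; origin at the centre of its underside, z up
Mind the look-alikes: they are no part of the job. Leave any orange or red look-alike of the bottle_blue_a alone.

How it is judged (in metres and radians):
At the end, for the whole second after the job is handed in: Each bottle lies in the tray of its cap colour: body centre inside the inner walls and within 8 mm of its height when lying on the tray floor (23 mm above the bench), long axis within about 10 degrees of level, at rest (x of bottle_blue_a in the frame of tray_blue between -0.081 and 0.081 m and y of bottle_blue_a in the frame of tray_blue between -0.091 and 0.091 m and z of bottle_blue_a in the frame of tray_blue between 0.015 and 0.031 m and angle between bottle_blue_a's own x axis and vertical between 1.4 and 1.742 rad and linear speed of each of bottle_blue_a, bottle_blue_b, bottle_yellow below 0.02 m/s and angular speed of each of bottle_blue_a, bottle_blue_b, bottle_yellow below 0.2 rad/s and x of bottle_blue_b in the frame of tray_blue between -0.081 and 0.081 m and y of bottle_blue_b in the frame of tray_blue between -0.091 and 0.091 m and z of bottle_blue_b in the frame of tray_blue between 0.015 and 0.031 m and angle between bottle_blue_b's own x axis and vertical between 1.4 and 1.742 rad and x of bottle_yellow in the frame of tray_yellow between -0.081 and 0.081 m and y of bottle_yellow in the frame of tray_yellow between -0.091 and 0.091 m and z of bottle_yellow in the frame of tray_yellow between 0.015 and 0.031 m and angle between bottle_yellow's own x axis and vertical between 1.4 and 1.742 rad); the robot touches nothing.
It fails at once if the timer is moved more than 30 mm or tipped over (distance of timer from where it was at the start of the episode above 0.03 m or angle between timer's own z axis and vertical above 0.5 rad).
It fails at once if the flask is moved more than 30 mm or tipped over (distance of flask from where it was at the start of the episode above 0.03 m or angle between flask's own z axis and vertical above 0.5 rad).
It fails at once if the brown media bottle is moved more than 30 mm or tipped over (distance of media_bottle from where it was at the start of the episode above 0.03 m or angle between media_bottle's own z axis and vertical above 0.5 rad).
It also fails if it takes over 64 s, if anything falls off the work surface, if the arm or the gripper's body presses on something with over 40 N, if the wrist force passes 120 N, or if a joint passes its speed limit or range.

## Working session

There is one attempt and no reset: what is moved stays moved. The work goes in short steps, Python scripts to look and compute and a tool call to move; the robot and the scene stay as the last step left them, time stands still between calls to the robot, and variables do not carry over. Pictures are saved under pics/ and viewed, about 8 in all and at most 12, crops included, and the job is handed in when it is done.

Besides the shell and the picture viewer there is one more tool, called as name(argument=value, ...) on one line, values as JSON. servo_tool: Moves the arm, as the interface text tells. Its arguments: {"type":"object","properties":{"targets":{"type":"array"},"squeeze":{"type":"number"}},"required":["targets"]}

```bash
mkdir -p pics; python3 - <<'E'
from plant import r
import cv2,numpy as np
for n in("scene","top"):
    im=r.capture(n); cv2.imwrite(f"pics/{n}0.png",im)
    c=r.get_calibration(n); print(n,np.round(c["K"],1).tolist(),np.round(c["extrinsics"],3).tolist())
a=np.hstack([cv2.imread("pics/scene0.png"),cv2.imread("pics/top0.png")])
print(r.get_state(), r.grasp_offset)
for n in("bottle_blue_a","bottle_yellow","tray_blue","tray_yellow","rack","timer","flask","media_bottle"):
    for cam in("scene","top"):
        print(n,cam,[(round(d["p"],2),[int(v) for v in d["extent"]]) for d in r.cut_out(n,cam)])
E
```

```text
scene [[372.7, 0.0, 258.1], [0.0, 372.7, 196.6], [0.0, 0.0, 1.0]] [[0.288, 0.718, -0.634, 1.176], [0.958, -0.217, 0.189, -0.172], [-0.002, -0.662, -0.75, 0.823], [0.0, 0.0, 0.0, 1.0]]
top [[435.0, 0.0, 251.7], [0.0, 435.0, 198.2], [0.0, 0.0, 1.0]] [[0.005, -0.984, 0.18, 0.407], [-1.0, -0.001, 0.023, -0.018], [-0.022, -0.18, -0.983, 1.167], [0.0, 0.0, 0.0, 1.0]]
{'time_s': 0.1, 'joints': array([-5.37376440e+01,  2.05880367e+01,  6.40836455e-01, -1.73067275e-02,
       -7.01357495e+01, -1.65057649e+01]), 'qd': array([ 0.02821896, -0.11111171,  0.05983946,  0.04243087,  0.07878048,
       -0.05304447]), 'joint_torque': array([-1.31485551e-03, -5.84161663e+01,  2.93751633e+01,  7.01538295e+00,
        1.01788758e-02, -6.07970378e-05]), 'tcp_pos': array([ 0.22797285, -0.63485043,  0.19962357]), 'eef_rot': array([ 1.79915846e+02, -7.96918995e-03, -1.60249296e+02]), 'contact_force': array([ 0.39781129, -0.44735636, -0.53342723]), 'moment': array([-0.00839865,  0.01590644, -0.04402603]), 'gripper_width': 0.08789551096875878} -0.0188
bottle_blue_a scene [(0.96, [186, 189, 225, 212]), (0.77, [
[... 218 characters left out ...]
), (0.65, [212, 146, 229, 196])]
bottle_yellow scene [(0.55, [221, 236, 236, 252])]
bottle_yellow top [(0.7, [178, 118, 334, 206])]
tray_blue scene [(0.81, [300, 145, 383, 206])]
tray_blue top [(0.89, [102, 215, 181, 290])]
tray_yellow scene [(0.96, [90, 181, 171, 241])]
tray_yellow top [(0.78, [336, 231, 421, 309]), (0.19, [183, 112, 336, 202])]
rack scene [(0.76, [188, 185, 352, 291])]
rack top [(0.56, [182, 112, 335, 203])]
timer scene [(0.66, [245, 181, 268, 202])]
timer top []
flask scene [(0.15, [110, 258, 150, 306])]
flask top [(0.59, [121, 153, 153, 185]), (0.36, [180, 117, 339, 204])]
media_bottle scene []
media_bottle top [(0.74, [180, 114, 333, 204]), (0.56, [364, 149, 400, 186])]
```

View pics/scene0.png

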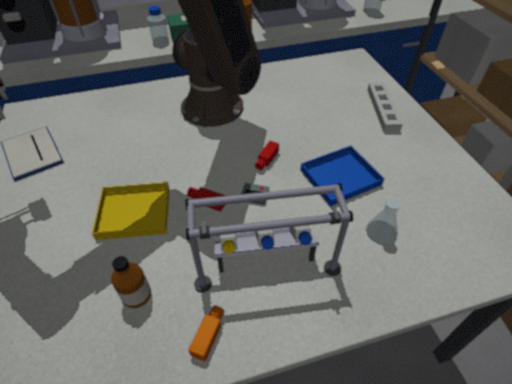

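View pics/top0.png

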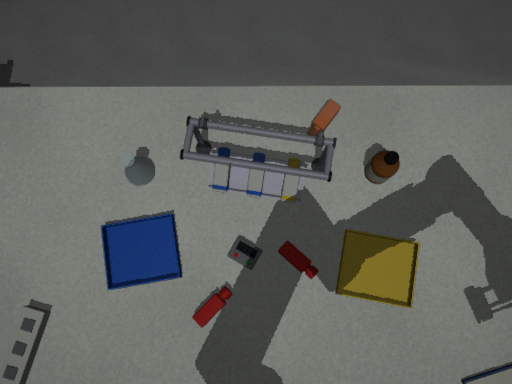

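The top view shows the rack with caps blue (223,152), blue (259,158) and yellow (293,163), the blue tray at (142,251) and the yellow tray at (378,268). The timer is at (245,252), the flask at (140,165) and the media bottle at (384,163). The red bottles at (212,307) and (297,258) and the orange one at (325,116) are look-alikes, so I leave them alone.

The servo cannot tilt, so I'll grip the low corner of each bottle from in front of the lines with the tool pointing down. Next I fit the rack and tray poses and overlay them.

```bash
cat > h.py <<'E'
from plant import r
import cv2,numpy as np
C={n:r.get_calibration(n) for n in("scene","top")}
def proj(P,n):
    E=np.linalg.inv(C[n]["extrinsics"]); p=(E[:3,:3]@np.atleast_2d(P).T+E[:3,3:]).T
    q=(C[n]["K"]@p.T).T; return q[:,:2]/q[:,2:]
def back(uv,z,n):
    E=C[n]["extrinsics"]; d=E[:3,:3]@np.linalg.solve(C[n]["K"],[uv[0],uv[1],1.]); o=E[:3,3]
    return o+d*(z-o[2])/d[2]
def W(p,P):  # p=(x,y,yaw)
    P=np.atleast_2d(P).astype(float); c,s=np.cos(p[2]),np.sin(p[2])
    return np.c_[p[0]+c*P[:,0]-s*P[:,1],p[1]+s*P[:,0]+c*P[:,1],P[:,2]]
c35,s35=np.cos(np.radians(35)),np.sin(np.radians(35))
def bot(a,y,n): return [-.065+c35*a-s35*n,y,.024+s35*a+c35*n]
E
cat > fit.py <<'E'
from h import *
from scipy.optimize import least_squares
top=cv2.imread("pics/top0.png"); sc=cv2.imread("pics/scene0.png")
mod=[[-.035,.162,.21],[-.035,-.162,.21],[.045,.162,.21],[.045,-.162,.21]]
pt=np.array([(184,154),(331,177),(189,121),(334,143)])
caps=[bot(.113,y,.019) for y in(.09,0,-.09)]; ps=np.array([(305,238),(267,242),(229,246)])
f=lambda p:np.r_[(proj(W(p,mod),"top")-pt).ravel(),(proj(W(p,caps),"scene")-ps).ravel()]
s=least_squares(f,[.65,0,-.16]); R=s.x; print("rack",R.round(4),"deg",np.degrees(R[2]).round(2),"res",s.fun.round(1))
hsv=cv2.cvtColor(top,cv2.COLOR_BGR2HSV)
for n,lo,hi in(("blue",(105,140,40),(125,255,255)),("yellow",(18,140,40),(34,255,255))):
    m=cv2.inRange(hsv,lo,hi); m[:205]=0; k=cv2.connectedComponentsWithStats(m); i=1+k[2][1:,4].argmax()
    cs=cv2.findContours((k[1]==i).astype(np.uint8),0,2)[0]; b=cv2.boxPoints(cv2.minAreaRect(np.vstack(cs)))
    w=np.array([back(q,.03,"top") for q in b]); e=np.diff(np.vstack([w,w[:1]]),axis=0)[:,:2]
    L=np.linalg.norm(e,axis=1); print(n,w.mean(0).round(3),L.round(3),np.degrees(np.arctan2(e[:,1],e[:,0])).round(1))
    cv2.polylines(top,[b.astype(int)],True,(0,0,255),1)
for n,q,z in(("timer",(245,252),.02),("flask",(142,165),.03),("media",(379,167),.05)): print(n,back(q,z,"top").round(3))
for im,n in((top,"top"),(sc,"scene")):
    for y in(.09,0,-.09):
        q=np.array([bot(a,y+v*.019,h) for h in(0,.038) for a,v in((0,-1),(0,1),(.085,1),(.085,-1))])
        u=proj(W(R,q),n).astype(int)
        for j in(0,4): cv2.polylines(im,[u[j:j+4]],True,(0,255,0) if j else (0,0,255),1)
    u=proj(W(R,mod),n).astype(int)
    for q in u: cv2.circle(im,tuple(map(int,q)),2,(0,0,255),-1)
a=cv2.resize(top[100:220,165:345],(798,532),interpolation=2); cv2.imwrite("pics/fit.png",a)
cv2.imwrite("pics/fit2.png",cv2.resize(sc[180:300,180:360],(798,532),interpolation=2))
np.save("rack.npy",R)
for y in(.09,0,-.09): print("tool xy at -0.088:",W(R,[-.088,y,0]).round(4))
E
python3 fit.py
```

```text
rack [ 0.6924 -0.0102 -0.1576] deg -9.03 res [ 1.7  0.7 -4.3 -0.7  3.2  0.8 -2.7 -0.4 -0.5 -0.1 -0.5  0.2 -1.2  0.6]
blue [0.476 0.299 0.03 ] [0.2   0.17  0.195 0.17 ] [ -80.3 -168.5   99.6   13.3]
yellow [ 0.434 -0.317  0.03 ] [0.169 0.201 0.168 0.196] [ -12.1 -100.4  166.1   80.1]
timer [0.474 0.025 0.02 ]
flask [0.706 0.306 0.03 ]
media [ 0.695 -0.327  0.05 ]
tool xy at -0.088: [[0.6196 0.0925 0.    ]]
tool xy at -0.088: [[0.6055 0.0036 0.    ]]
tool xy at -0.088: [[ 0.5913 -0.0853  0.    ]]
```

View pics/fit.png

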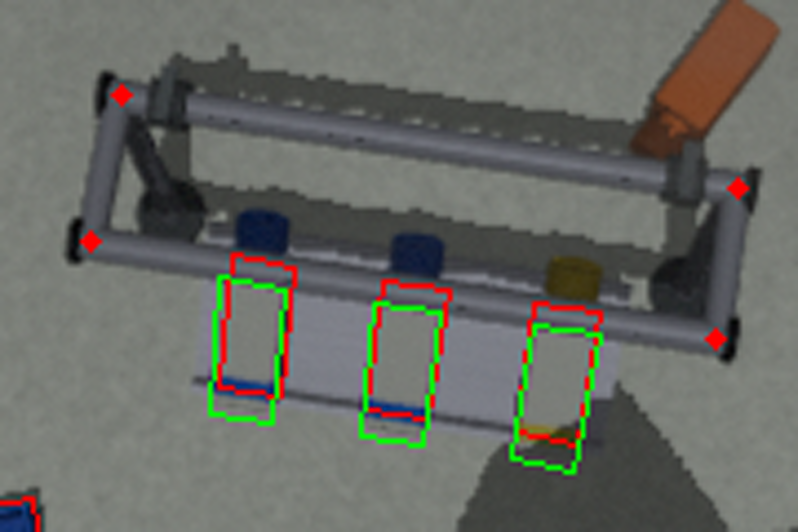

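View pics/fit2.png

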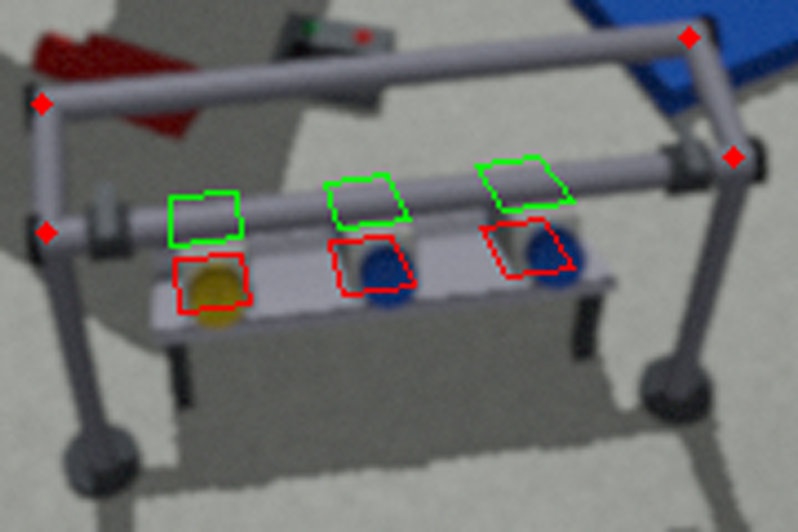

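The pipes fit well, but the bottle outlines look about 14 mm too far downhill. I need a clean close crop of the low ends.

```bash
python3 - <<'E'
from h import *
t=cv2.imread("pics/top0.png"); a=cv2.convertScaleAbs(cv2.resize(t[145:205,205:305],(800,480),interpolation=2),alpha=1.5)
R=np.load("rack.npy")
def mark(P,col):
    for q in proj(W(R,P),"top"): cv2.circle(a,tuple(int(v) for v in ((q-[205,145])*8+4)),3,col,-1)
mark([[-.065,y,.024] for y in(-.125,.125)],(0,0,255)); mark([[.02,y,.084] for y in(-.125,.125)],(0,255,0))
mark([bot(0,y,.012) for y in(-.125,.125)],(255,0,255))
cv2.imwrite("pics/low.png",a)
E
```

```text
(no output)
```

View pics/low.png

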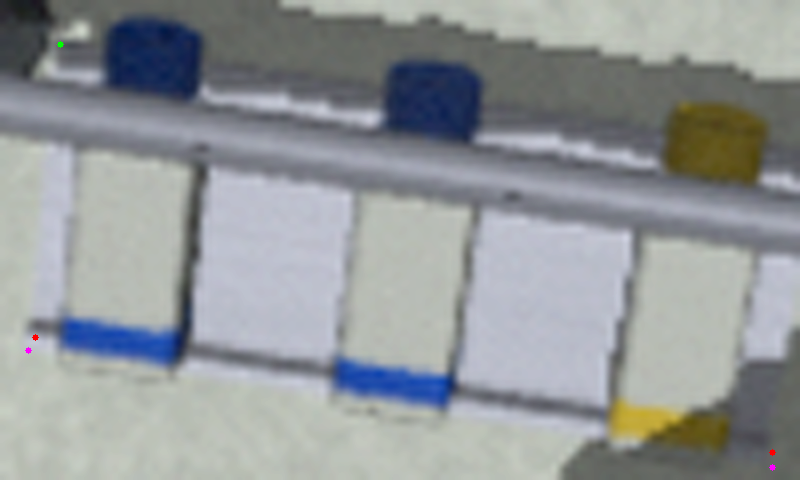

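```bash
python3 - <<'E'
from h import *
from scipy.optimize import least_squares
mod=[[-.035,.162,.21],[-.035,-.162,.21],[.045,.162,.21],[.045,-.162,.21]]
pt=np.array([(184,154),(331,177),(189,121),(334,143)])
c=lambda L:np.array([(205+(x+.5)/8-.5,145+(y+.5)/8-.5) for x,y in L])
lo=c([(62,362),(175,375),(335,402),(449,412),(610,437),(725,450)]); cp=c([(153,18),(437,60),(720,102)])
ps=np.array([(305,238),(267,242),(229,246)])
Y=(.09,0,-.09)
def f(p,full=False):
    a=p[3]; g=[proj(W(p,mod),"top")-pt, proj(W(p,[bot(a,y+v,.038) for y in Y for v in(.019,-.019)]),"top")-lo,
      proj(W(p,[bot(.113+a,y,.0035) for y in Y]),"top")-cp, proj(W(p,[bot(.113+a,y,.019) for y in Y]),"scene")-ps]
    return [x.round(1).tolist() for x in g] if full else np.vstack(g).ravel()
s=least_squares(f,[.69,-.01,-.16,0],loss="soft_l1"); print(s.x.round(4)); [print(x) for x in f(s.x,True)]
np.save("rack.npy",s.x)
R=s.x
for y in Y: print("end corner",W(R,bot(R[3],y,.038)).round(4)," tool@-.084",W(R,[-.084,y,0]).round(4))
# line direction check from the edges of the front line, top view
m=np.array([[.6,0,.2]])
E
```

```text
[ 0.6915 -0.009  -0.1565  0.0104]
[[1.2, 1.1], [-4.8, -0.4], [2.6, 1.2], [-3.2, -0.1]]
[[-0.4, 0.1], [-0.2, 0.7], [-0.4, 0.5], [-0.2, 1.5], [-0.4, 1.4], [-0.1, 2.1]]
[[1.6, -1.1], [0.9, -1.1], [0.5, -1.1]]
[[0.9, 0.9], [0.5, 1.3], [-0.6, 1.8]]
end corner [[0.6282 0.0921 0.0611]]  tool@-.084 [[0.6226 0.093  0.    ]]
end corner [[0.6142 0.0032 0.0611]]  tool@-.084 [[0.6086 0.0041 0.    ]]
end corner [[ 0.6002 -0.0857  0.0611]]  tool@-.084 [[ 0.5945 -0.0848  0.    ]]
```

servo_tool(targets=[{"dx":1.0,"dy":2.2,"spin":-0.06,"grip":68},{"dx":2.5,"dy":5.5,"spin":-0.15,"grip":68},{"dx":4.2,"dy":9.2,"spin":-0.26,"grip":68},{"dx":5.8,"dy":12.8,"spin":-0.37,"grip":68},{"dx":7.4,"dy":16.4,"spin":-0.46,"grip":68},{"dx":9.0,"dy":20.0,"spin":-0.5,"grip":68},{"dx":10.6,"dy":23.6,"spin":-0.5,"grip":68},{"dx":12.2,"dy":27.2,"spin":-0.5,"grip":68},{"dx":13.8,"dy":30.8,"spin":-0.5,"grip":68},{"dx":15.2,"dy":34.0,"spin":-0.5,"grip":68}], squeeze=60)

```text
validation failed for argument at $.ta...
```

servo_tool(targets=[{"dx":1.0,"dy":2.2,"dz":0,"spin":-0.06,"grip":68},{"dx":2.5,"dy":5.5,"dz":0,"spin":-0.15,"grip":68},{"dx":4.2,"dy":9.2,"dz":0,"spin":-0.26,"grip":68},{"dx":5.8,"dy":12.8,"dz":0,"spin":-0.37,"grip":68},{"dx":7.4,"dy":16.4,"dz":0,"spin":-0.46,"grip":68},{"dx":9.0,"dy":20.0,"dz":0,"spin":-0.5,"grip":68},{"dx":10.6,"dy":23.6,"dz":0,"spin":-0.5,"grip":68},{"dx":12.2,"dy":27.2,"dz":0,"spin":-0.5,"grip":68},{"dx":13.8,"dy":30.8,"dz":0,"spin":-0.5,"grip":68},{"dx":15.2,"dy":34.0,"dz":0,"spin":-0.5,"grip":68}], squeeze=60)

```text
time_s: 1.73
tcp_pos: [0.3807, -0.2933, 0.2009]
eef_rot: [-180.0, 0.1, 171.1]
contact_force: [-0.1, 0.3, -0.3]
gripper_width: 0.0595
```

servo_tool(targets=[{"dx":1.8,"dy":2.2,"dz":0,"spin":0,"grip":68},{"dx":4.2,"dy":5.2,"dz":0,"spin":0,"grip":68},{"dx":6.6,"dy":8.2,"dz":0,"spin":0,"grip":68},{"dx":9.0,"dy":11.2,"dz":0,"spin":0,"grip":68},{"dx":11.4,"dy":14.2,"dz":0,"spin":0,"grip":68},{"dx":13.8,"dy":17.2,"dz":0,"spin":0,"grip":68},{"dx":16.0,"dy":19.8,"dz":-1,"spin":0,"grip":68},{"dx":17.5,"dy":21.6,"dz":-4,"spin":0,"grip":68},{"dx":17.5,"dy":21.6,"dz":-8,"spin":0,"grip":68},{"dx":17.5,"dy":21.6,"dz":-10,"spin":0,"grip":68}])

```text
time_s: 2.57
tcp_pos: [0.554, -0.0778, 0.0966]
eef_rot: [-180.0, -0.2, 171.2]
contact_force: [-1.4, -0.7, -0.7]
gripper_width: 0.0596
```

servo_tool(targets=[{"dx":0,"dy":0,"dz":-2,"spin":0,"grip":68},{"dx":0,"dy":0,"dz":-4.5,"spin":0,"grip":68},{"dx":0,"dy":0,"dz":-5.8,"spin":0,"grip":68},{"dx":0.7,"dy":-0.1,"dz":-5.8,"spin":0,"grip":68},{"dx":1.5,"dy":-0.2,"dz":-5.8,"spin":0,"grip":68},{"dx":2.2,"dy":-0.35,"dz":-5.8,"spin":0,"grip":68},{"dx":2.8,"dy":-0.45,"dz":-5.8,"spin":0,"grip":68},{"dx":3.2,"dy":-0.5,"dz":-5.8,"spin":0,"grip":68},{"dx":3.2,"dy":-0.5,"dz":-5.8,"spin":0,"grip":68},{"dx":3.2,"dy":-0.5,"dz":-5.8,"spin":0,"grip":68}])

```text
time_s: 3.4
tcp_pos: [0.5875, -0.0843, 0.0428]
eef_rot: [180.0, 0.0, 171.1]
contact_force: [-0.4, -0.1, -0.4]
gripper_width: 0.0594
```

```bash
python3 - <<'E'
from h import *
t=r.capture("top"); s=r.capture("scene")
a=cv2.resize(s[150:300,170:370],(800,600),interpolation=2)
cv2.imwrite("pics/near.png",a); cv2.imwrite("pics/near_t.png",t)
print(r.get_state()["tcp_pos"],r.get_state()["contact_force"])
E
```

```text
[ 0.58690386 -0.08425823  0.04266575] [-0.77528545  0.60516311  0.83741987]
```

View pics/near.png

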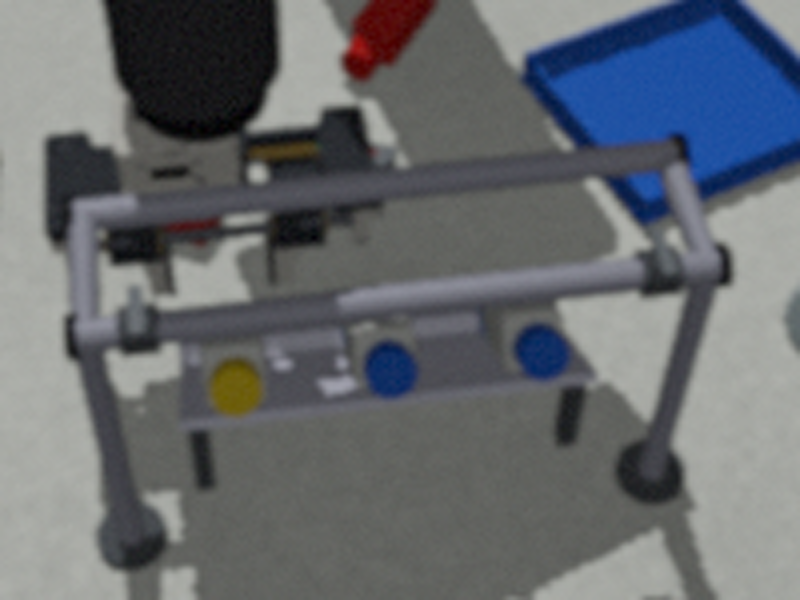

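The body and wrist sit just in front of the front line with no contact. I'll ease in slowly and watch the force.

servo_tool(targets=[{"dx":0.1,"dy":0,"dz":0,"spin":0,"grip":68},{"dx":0.2,"dy":0,"dz":0,"spin":0,"grip":68},{"dx":0.3,"dy":0,"dz":0,"spin":0,"grip":68},{"dx":0.4,"dy":-0.1,"dz":0,"spin":0,"grip":68},{"dx":0.5,"dy":-0.1,"dz":0,"spin":0,"grip":68},{"dx":0.6,"dy":-0.1,"dz":0,"spin":0,"grip":68},{"dx":0.6,"dy":-0.1,"dz":0,"spin":0,"grip":68},{"dx":0.6,"dy":-0.1,"dz":0,"spin":0,"grip":68},{"dx":0.6,"dy":-0.1,"dz":0,"spin":0,"grip":68},{"dx":0.6,"dy":-0.1,"dz":0,"spin":0,"grip":68}])

```text
time_s: 4.33
tcp_pos: [0.5931, -0.0853, 0.0424]
eef_rot: [-180.0, -0.0, 171.1]
contact_force: [0.3, -0.1, -0.4]
gripper_width: 0.0597
```

servo_tool(targets=[{"dx":0.1,"dy":0,"dz":0,"spin":0,"grip":68},{"dx":0.1,"dy":0,"dz":0,"spin":0,"grip":68},{"dx":0.2,"dy":0,"dz":0,"spin":0,"grip":68},{"dx":0.2,"dy":0,"dz":0,"spin":0,"grip":68},{"dx":0.2,"dy":0,"dz":0,"spin":0,"grip":68},{"dx":0.2,"dy":0,"dz":0,"spin":0,"grip":68},{"dx":0.2,"dy":0,"dz":0,"spin":0,"grip":68},{"dx":0.2,"dy":0,"dz":0,"spin":0,"grip":68},{"dx":0.2,"dy":0,"dz":0,"spin":0,"grip":68},{"dx":0.2,"dy":0,"dz":0,"spin":0,"grip":68}])

```text
time_s: 5.17
tcp_pos: [0.5951, -0.0853, 0.0425]
eef_rot: [-180.0, -0.0, 171.1]
contact_force: [-0.6, 0.5, -0.1]
gripper_width: 0.0598
```

servo_tool(targets=[{"dx":0.05,"dy":0,"dz":0,"spin":0,"grip":68},{"dx":0.1,"dy":0,"dz":0,"spin":0,"grip":68},{"dx":0.15,"dy":0,"dz":0,"spin":0,"grip":68},{"dx":0.2,"dy":0,"dz":0,"spin":0,"grip":68},{"dx":0.25,"dy":0,"dz":0,"spin":0,"grip":68},{"dx":0.3,"dy":0,"dz":0,"spin":0,"grip":68},{"dx":0.3,"dy":0,"dz":0,"spin":0,"grip":68},{"dx":0.3,"dy":0,"dz":0,"spin":0,"grip":68},{"dx":0.3,"dy":0,"dz":0,"spin":0,"grip":68},{"dx":0.3,"dy":0,"dz":0,"spin":0,"grip":68}])

```text
time_s: 6.0
tcp_pos: [0.5981, -0.0853, 0.0425]
eef_rot: [-180.0, -0.0, 171.1]
contact_force: [-0.0, -0.2, -0.1]
gripper_width: 0.0597
```

servo_tool(targets=[{"dx":0.05,"dy":0,"dz":0,"spin":0,"grip":68},{"dx":0.1,"dy":0,"dz":0,"spin":0,"grip":68},{"dx":0.15,"dy":0,"dz":0,"spin":0,"grip":68},{"dx":0.2,"dy":0,"dz":0,"spin":0,"grip":68},{"dx":0.2,"dy":0,"dz":0,"spin":0,"grip":68},{"dx":0.2,"dy":0,"dz":0,"spin":0,"grip":68},{"dx":0.2,"dy":0,"dz":0,"spin":0,"grip":68},{"dx":0.2,"dy":0,"dz":0,"spin":0,"grip":68},{"dx":0.2,"dy":0,"dz":0,"spin":0,"grip":68},{"dx":0.2,"dy":0,"dz":0,"spin":0,"grip":68}])

```text
time_s: 6.83
tcp_pos: [0.6001, -0.0853, 0.0425]
eef_rot: [180.0, 0.0, 171.1]
contact_force: [0.3, -0.6, 0.3]
gripper_width: 0.0596
```

No contact yet, and the pads should overlap the bottle end by about 9 mm. Closing now.

servo_tool(targets=[{"dx":0.05,"dy":0,"dz":0,"spin":0,"grip":45},{"dx":0.1,"dy":0,"dz":0,"spin":0,"grip":40},{"dx":0.1,"dy":0,"dz":0,"spin":0,"grip":20},{"dx":0.1,"dy":0,"dz":0,"spin":0,"grip":20},{"dx":0.1,"dy":0,"dz":0,"spin":0,"grip":20},{"dx":0.1,"dy":0,"dz":0,"spin":0,"grip":20},{"dx":0.1,"dy":0,"dz":0,"spin":0,"grip":20},{"dx":0.1,"dy":0,"dz":0,"spin":0,"grip":20},{"dx":0.1,"dy":0,"dz":0,"spin":0,"grip":20},{"dx":0.1,"dy":0,"dz":0,"spin":0,"grip":20}], squeeze=60)

```text
time_s: 7.67
tcp_pos: [0.6011, -0.0853, 0.0425]
eef_rot: [-180.0, 0.0, 171.1]
contact_force: [0.1, -1.0, 0.2]
gripper_width: 0.0173
```

It missed, with the fingers shut to 17 mm. I'll look from both cameras.

```bash
python3 - <<'E'
from h import *
t=r.capture("top"); s=r.capture("scene"); cv2.imwrite("pics/m_t.png",t)
a=cv2.resize(s[170:270,190:325],(800,592),interpolation=2); b=cv2.resize(t[120:220,205:340],(800,592),interpolation=2)
cv2.imwrite("pics/miss.png",cv2.resize(np.vstack([a,b]),(405,600))) 
cv2.imwrite("pics/miss.png",cv2.convertScaleAbs(np.hstack([cv2.resize(s[170:270,190:290],(400,400),interpolation=2),cv2.resize(t[120:220,225:325],(400,400),interpolation=2)]),alpha=1.5))
p=r.get_state()["tcp_pos"]; print(p,proj(p,"top"),proj(p,"scene"))
E
```

```text
[ 0.60112085 -0.08529529  0.04247826] [[287.15209883 202.64954675]] [[226.95407577 229.47199762]]
```

View pics/miss.png

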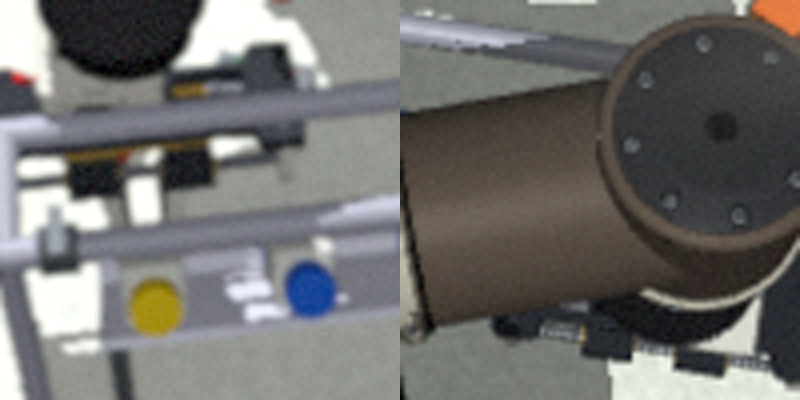

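The bottle has not moved, and the fingers closed short of its end. So the rack is a few mm further away than my fit said, which matches the lack of line contact. I'll open and go further in.

servo_tool(targets=[{"dx":0,"dy":0,"dz":0,"spin":0,"grip":68},{"dx":0,"dy":0,"dz":0,"spin":0,"grip":68},{"dx":0,"dy":0,"dz":0,"spin":0,"grip":68},{"dx":0,"dy":0,"dz":0,"spin":0,"grip":68},{"dx":0.1,"dy":0,"dz":0,"spin":0,"grip":68},{"dx":0.2,"dy":0,"dz":0,"spin":0,"grip":68},{"dx":0.3,"dy":-0.05,"dz":0,"spin":0,"grip":68},{"dx":0.3,"dy":-0.05,"dz":0,"spin":0,"grip":68},{"dx":0.3,"dy":-0.05,"dz":0,"spin":0,"grip":68},{"dx":0.3,"dy":-0.05,"dz":0,"spin":0,"grip":68}])

```text
time_s: 8.6
tcp_pos: [0.6041, -0.0858, 0.0424]
eef_rot: [-180.0, -0.0, 171.1]
contact_force: [0.1, -0.9, 0.4]
gripper_width: 0.0595
```

servo_tool(targets=[{"dx":0.05,"dy":0,"dz":0,"spin":0,"grip":68},{"dx":0.1,"dy":0,"dz":0,"spin":0,"grip":68},{"dx":0.15,"dy":0,"dz":0,"spin":0,"grip":68},{"dx":0.2,"dy":0,"dz":0,"spin":0,"grip":68},{"dx":0.25,"dy":0,"dz":0,"spin":0,"grip":68},{"dx":0.3,"dy":-0.05,"dz":0,"spin":0,"grip":68},{"dx":0.3,"dy":-0.05,"dz":0,"spin":0,"grip":68},{"dx":0.3,"dy":-0.05,"dz":0,"spin":0,"grip":68},{"dx":0.3,"dy":-0.05,"dz":0,"spin":0,"grip":68},{"dx":0.3,"dy":-0.05,"dz":0,"spin":0,"grip":68}])

```text
time_s: 9.43
tcp_pos: [0.6071, -0.0863, 0.0425]
eef_rot: [180.0, -0.0, 171.1]
contact_force: [-0.1, 0.4, -0.4]
gripper_width: 0.0597
```

servo_tool(targets=[{"dx":0.05,"dy":0,"dz":0,"spin":0,"grip":68},{"dx":0.1,"dy":0,"dz":0,"spin":0,"grip":68},{"dx":0.15,"dy":0,"dz":0,"spin":0,"grip":68},{"dx":0.2,"dy":0,"dz":0,"spin":0,"grip":68},{"dx":0.2,"dy":0,"dz":0,"spin":0,"grip":20},{"dx":0.2,"dy":0,"dz":0,"spin":0,"grip":20},{"dx":0.2,"dy":0,"dz":0,"spin":0,"grip":20},{"dx":0.2,"dy":0,"dz":0,"spin":0,"grip":20},{"dx":0.2,"dy":0,"dz":0,"spin":0,"grip":20},{"dx":0.2,"dy":0,"dz":0,"spin":0,"grip":20}])

```text
time_s: 10.27
tcp_pos: [0.6091, -0.0862, 0.0424]
eef_rot: [180.0, -0.0, 171.1]
contact_force: [0.7, 1.0, -0.0]
gripper_width: 0.0316
```

servo_tool(targets=[{"dx":0,"dy":0,"dz":0,"spin":0,"grip":20},{"dx":0,"dy":0,"dz":0,"spin":0,"grip":20},{"dx":0,"dy":0,"dz":0.05,"spin":0,"grip":20},{"dx":0,"dy":0,"dz":0.1,"spin":0,"grip":20},{"dx":0,"dy":0,"dz":0.2,"spin":0,"grip":20},{"dx":0,"dy":0,"dz":0.3,"spin":0,"grip":20},{"dx":0,"dy":0,"dz":0.3,"spin":0,"grip":20},{"dx":0,"dy":0,"dz":0.3,"spin":0,"grip":20},{"dx":0,"dy":0,"dz":0.3,"spin":0,"grip":20},{"dx":0,"dy":0,"dz":0.3,"spin":0,"grip":20}])

```text
time_s: 11.1
tcp_pos: [0.609, -0.0863, 0.0454]
eef_rot: [-180.0, -0.0, 171.1]
contact_force: [0.1, -0.1, -0.7]
gripper_width: 0.0314
```

The fingers stopped at 31 mm, so they are only on the rounded end of the bottle. I'll open and go deeper.

servo_tool(targets=[{"dx":0,"dy":0,"dz":0,"spin":0,"grip":68},{"dx":0,"dy":0,"dz":-0.1,"spin":0,"grip":68},{"dx":0,"dy":0,"dz":-0.2,"spin":0,"grip":68},{"dx":0,"dy":0,"dz":-0.3,"spin":0,"grip":68},{"dx":0.05,"dy":0,"dz":-0.3,"spin":0,"grip":68},{"dx":0.1,"dy":0,"dz":-0.3,"spin":0,"grip":68},{"dx":0.15,"dy":0,"dz":-0.3,"spin":0,"grip":68},{"dx":0.2,"dy":0,"dz":-0.3,"spin":0,"grip":68},{"dx":0.25,"dy":-0.05,"dz":-0.3,"spin":0,"grip":68},{"dx":0.3,"dy":-0.05,"dz":-0.3,"spin":0,"grip":68}])

```text
time_s: 11.93
tcp_pos: [0.6115, -0.0868, 0.0423]
eef_rot: [-180.0, -0.1, 171.1]
contact_force: [-4.3, 1.1, 0.2]
gripper_width: 0.0596
```

servo_tool(targets=[{"dx":0.05,"dy":0,"dz":0,"spin":0,"grip":68},{"dx":0.1,"dy":0,"dz":0,"spin":0,"grip":68},{"dx":0.15,"dy":0,"dz":0,"spin":0,"grip":68},{"dx":0.2,"dy":0,"dz":0,"spin":0,"grip":68},{"dx":0.25,"dy":0,"dz":0,"spin":0,"grip":68},{"dx":0.3,"dy":-0.05,"dz":0,"spin":0,"grip":68},{"dx":0.3,"dy":-0.05,"dz":0,"spin":0,"grip":68},{"dx":0.3,"dy":-0.05,"dz":0,"spin":0,"grip":68},{"dx":0.3,"dy":-0.05,"dz":0,"spin":0,"grip":68},{"dx":0.3,"dy":-0.05,"dz":0,"spin":0,"grip":68}])

```text
time_s: 12.77
tcp_pos: [0.6116, -0.0872, 0.0408]
eef_rot: [-180.0, -0.3, 171.0]
contact_force: [-9.5, 1.0, -2.1]
gripper_width: 0.0599
```

It now touches the line lightly at x=0.611 (9 N), so this is the limit. I'll ease back 2 mm and close.

servo_tool(targets=[{"dx":-0.1,"dy":0,"dz":0,"spin":0,"grip":50},{"dx":-0.2,"dy":0,"dz":0,"spin":0,"grip":20},{"dx":-0.2,"dy":0,"dz":0,"spin":0,"grip":20},{"dx":-0.2,"dy":0,"dz":0,"spin":0,"grip":20},{"dx":-0.2,"dy":0,"dz":0,"spin":0,"grip":20},{"dx":-0.2,"dy":0,"dz":0,"spin":0,"grip":20},{"dx":-0.2,"dy":0,"dz":0,"spin":0,"grip":20},{"dx":-0.2,"dy":0,"dz":0,"spin":0,"grip":20},{"dx":-0.2,"dy":0,"dz":0,"spin":0,"grip":20},{"dx":-0.2,"dy":0,"dz":0,"spin":0,"grip":20}], squeeze=60)

```text
time_s: 13.6
tcp_pos: [0.6116, -0.0873, 0.0417]
eef_rot: [-180.0, -0.2, 171.1]
contact_force: [-6.6, 1.2, -2.6]
gripper_width: 0.035
```

servo_tool(targets=[{"dx":-0.1,"dy":0,"dz":0.1,"spin":0,"grip":20},{"dx":-0.2,"dy":0,"dz":0.3,"spin":0,"grip":20},{"dx":-0.3,"dy":0,"dz":0.5,"spin":0,"grip":20},{"dx":-0.5,"dy":0.05,"dz":0.7,"spin":0,"grip":20},{"dx":-0.6,"dy":0.1,"dz":0.9,"spin":0,"grip":20},{"dx":-0.8,"dy":0.1,"dz":1.1,"spin":0,"grip":20},{"dx":-0.9,"dy":0.1,"dz":1.3,"spin":0,"grip":20},{"dx":-1.0,"dy":0.15,"dz":1.5,"spin":0,"grip":20},{"dx":-1.2,"dy":0.2,"dz":1.7,"spin":0,"grip":20},{"dx":-1.2,"dy":0.2,"dz":1.7,"spin":0,"grip":20}])

```text
time_s: 14.43
tcp_pos: [0.6011, -0.0851, 0.06]
eef_rot: [180.0, 0.0, 171.1]
contact_force: [0.3, 0.2, -1.5]
gripper_width: 0.0347
```

servo_tool(targets=[{"dx":-0.3,"dy":0.05,"dz":0.3,"spin":0,"grip":20},{"dx":-0.8,"dy":0.1,"dz":0.7,"spin":0,"grip":20},{"dx":-1.4,"dy":0.2,"dz":1.1,"spin":0,"grip":20},{"dx":-2.1,"dy":0.3,"dz":1.5,"spin":0,"grip":20},{"dx":-2.9,"dy":0.45,"dz":1.9,"spin":0,"grip":20},{"dx":-3.8,"dy":0.6,"dz":2.3,"spin":0,"grip":20},{"dx":-4.7,"dy":0.75,"dz":2.7,"spin":0,"grip":20},{"dx":-5.6,"dy":0.9,"dz":3.0,"spin":0,"grip":20},{"dx":-6.4,"dy":1.0,"dz":3.2,"spin":0,"grip":20},{"dx":-6.8,"dy":1.1,"dz":3.3,"spin":0,"grip":20}])

```text
time_s: 15.27
tcp_pos: [0.5319, -0.0741, 0.093]
eef_rot: [180.0, 0.0, 171.1]
contact_force: [0.8, -0.5, -1.1]
gripper_width: 0.0351
```

```bash
python3 - <<'E'
from h import *
t=r.capture("top"); s=r.capture("scene")
cv2.imwrite("pics/lift.png",cv2.convertScaleAbs(np.hstack([cv2.resize(s[150:270,170:290],(400,400),interpolation=2),cv2.resize(t[120:240,215:335],(400,400),interpolation=2)]),alpha=1.5))
d=r.get_state(); print(d["tcp_pos"],d["contact_force"],d["moment"],d["gripper_width"])
E
```

```text
[ 0.5325324  -0.07409183  0.09290959] [-0.36849965  0.31062869 -1.25701361] [-0.05632142 -0.05446061 -0.0565768 ] 0.03491653559947685
```

View pics/lift.png

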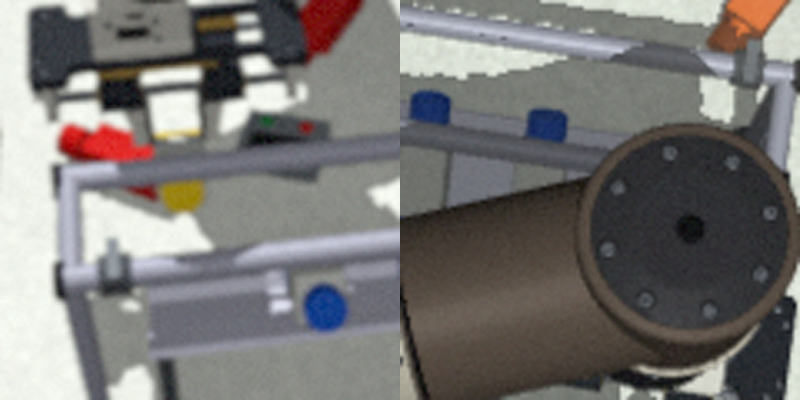

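The yellow bottle is held out of the rack, with its foot band at the fingers and its cap beyond them, to the right of the jaw line. I'll work out its pitch from the cap pixel (225,207).

```bash
python3 - <<'E'
from h import *
p=[.5322,-.0741,np.radians(-8.9)]; zc=.093+.019
for th in(45,35,25,15,5,-10,-30):
    c,s=np.cos(np.radians(th)),np.sin(np.radians(th))
    f=lambda a,n:[c*a+s*(.038-n)-.003, 0, zc+s*a-c*(.038-n)]
    q=W(p,[f(.113,.019),f(0,.038),f(0,0)]); print(th,proj(q[:1],"scene").round(0),q[:,2].round(3))
for n,t in(("blue",[.476,.299,-.19]),("yellow",[.434,-.317,-.22])): print(n,W(t,[[-.066,0,0]]).round(4), W(t,[[-.066,.045,0],[-.066,-.045,0]]).round(4))
E
```

```text
45 [[224. 201.]] [0.178 0.112 0.085]
35 [[225. 209.]] [0.161 0.112 0.081]
25 [[226. 217.]] [0.143 0.112 0.078]
15 [[226. 223.]] [0.123 0.112 0.075]
5 [[227. 228.]] [0.103 0.112 0.074]
-10 [[227. 233.]] [0.074 0.112 0.075]
-30 [[228. 235.]] [0.039 0.112 0.079]
blue [[0.4112 0.3115 0.    ]] [[0.4197 0.3557 0.    ]
 [0.4027 0.2673 0.    ]]
yellow [[ 0.3696 -0.3026  0.    ]] [[ 0.3794 -0.2587  0.    ]
 [ 0.3598 -0.3465  0.    ]]
```

Pitch is about 36°, so the bottle is firmly held. Moving to the yellow tray.

servo_tool(targets=[{"dx":-0.8,"dy":-1.2,"dz":0.2,"spin":0,"grip":20},{"dx":-2.3,"dy":-3.3,"dz":0.5,"spin":0,"grip":20},{"dx":-4.3,"dy":-6.1,"dz":0.5,"spin":-0.01,"grip":20},{"dx":-6.5,"dy":-9.2,"dz":0.5,"spin":-0.02,"grip":20},{"dx":-8.7,"dy":-12.3,"dz":0.5,"spin":-0.03,"grip":20},{"dx":-10.9,"dy":-15.4,"dz":0.5,"spin":-0.04,"grip":20},{"dx":-13.0,"dy":-18.4,"dz":0,"spin":-0.04,"grip":20},{"dx":-14.8,"dy":-20.9,"dz":-0.5,"spin":-0.04,"grip":20},{"dx":-15.9,"dy":-22.5,"dz":-1,"spin":-0.04,"grip":20},{"dx":-16.2,"dy":-22.9,"dz":-2.5,"spin":-0.04,"grip":20}])

```text
time_s: 16.2
tcp_pos: [0.3702, -0.306, 0.0685]
eef_rot: [-180.0, 0.1, 168.7]
contact_force: [1.2, 0.2, -0.5]
gripper_width: 0.0348
```

servo_tool(targets=[{"dx":0,"dy":0,"dz":-1.5,"spin":0,"grip":20},{"dx":0,"dy":0,"dz":-3,"spin":0,"grip":20},{"dx":0,"dy":0,"dz":-4,"spin":0,"grip":20},{"dx":0,"dy":0,"dz":-4.6,"spin":0,"grip":20},{"dx":0,"dy":0,"dz":-4.8,"spin":0,"grip":20},{"dx":0,"dy":0,"dz":-4.9,"spin":0,"grip":20},{"dx":0,"dy":0,"dz":-5.0,"spin":0,"grip":20},{"dx":0,"dy":0,"dz":-5.0,"spin":0,"grip":20},{"dx":0,"dy":0,"dz":-5.0,"spin":0,"grip":20},{"dx":0,"dy":0,"dz":-5.0,"spin":0,"grip":20}])

```text
time_s: 17.03
tcp_pos: [0.3716, -0.3034, 0.0181]
eef_rot: [-180.0, 0.1, 168.8]
contact_force: [-1.0, -1.0, 3.7]
gripper_width: 0.0351
```

It touches the tray floor (about +5 N in z). Releasing, then lifting and heading towards the middle bottle.

servo_tool(targets=[{"dx":0,"dy":0,"dz":0,"spin":0,"grip":68},{"dx":0,"dy":0,"dz":0,"spin":0,"grip":68},{"dx":0,"dy":0,"dz":0,"spin":0,"grip":68},{"dx":0,"dy":0,"dz":0,"spin":0,"grip":68},{"dx":0,"dy":0,"dz":0.5,"spin":0,"grip":68},{"dx":0,"dy":0,"dz":2,"spin":0,"grip":68},{"dx":0,"dy":0,"dz":5,"spin":0,"grip":68},{"dx":0,"dy":0,"dz":9,"spin":0,"grip":68},{"dx":1.5,"dy":3,"dz":10,"spin":0.04,"grip":68},{"dx":3,"dy":6,"dz":10,"spin":0.04,"grip":68}])

```text
time_s: 17.87
tcp_pos: [0.4033, -0.2441, 0.1214]
eef_rot: [-180.0, 0.4, 171.1]
contact_force: [1.3, -0.1, -1.1]
gripper_width: 0.0595
```

```bash
python3 - <<'E'
from h import *
t=r.capture("top"); s=r.capture("scene")
cv2.imwrite("pics/pl.png",cv2.convertScaleAbs(np.hstack([cv2.resize(s[160:260,70:190],(480,400),interpolation=2),cv2.resize(t[220:320,340:420],(320,400),interpolation=2)]),alpha=1.3))
d=r.get_state(); print(d["tcp_pos"],d["gripper_width"])
E
```

```text
[ 0.40330804 -0.24101357  0.11906717] 0.05933329248702236
```

View pics/pl.png

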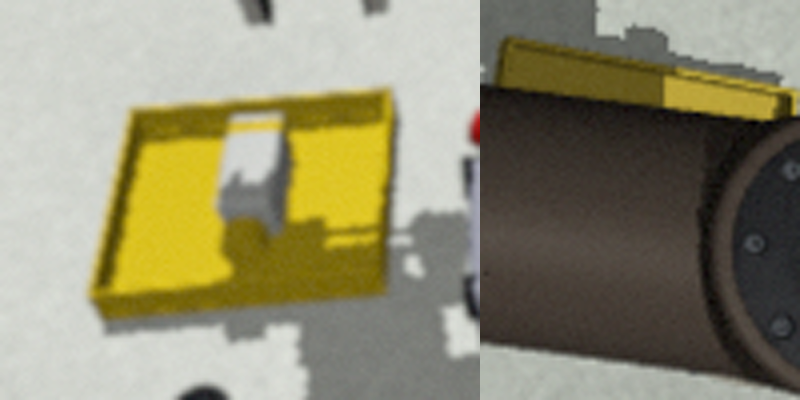

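The yellow bottle lies flat inside the yellow tray. Going for the middle blue one, using the offset learned from the first grip.

servo_tool(targets=[{"dx":1.5,"dy":2.0,"dz":0,"spin":0,"grip":68},{"dx":3.8,"dy":5.2,"dz":0,"spin":0,"grip":68},{"dx":6.2,"dy":8.4,"dz":0,"spin":0,"grip":68},{"dx":8.6,"dy":11.7,"dz":0,"spin":0,"grip":68},{"dx":11.0,"dy":15.0,"dz":0,"spin":0,"grip":68},{"dx":13.4,"dy":18.3,"dz":0,"spin":0,"grip":68},{"dx":15.6,"dy":21.5,"dz":0,"spin":0,"grip":68},{"dx":17.4,"dy":23.9,"dz":0,"spin":0,"grip":68},{"dx":18.2,"dy":24.9,"dz":-1.5,"spin":0,"grip":68},{"dx":18.2,"dy":24.9,"dz":-4.5,"spin":0,"grip":68}])

```text
time_s: 18.8
tcp_pos: [0.5878, 0.0086, 0.075]
eef_rot: [179.9, 0.4, 171.3]
contact_force: [1.3, -0.0, -0.5]
gripper_width: 0.0598
```

servo_tool(targets=[{"dx":0,"dy":0,"dz":-1.8,"spin":0,"grip":68},{"dx":0,"dy":0,"dz":-3.0,"spin":0,"grip":68},{"dx":0.8,"dy":-0.1,"dz":-3.0,"spin":0,"grip":68},{"dx":1.6,"dy":-0.2,"dz":-3.0,"spin":0,"grip":68},{"dx":2.3,"dy":-0.35,"dz":-3.0,"spin":0,"grip":68},{"dx":2.8,"dy":-0.45,"dz":-3.0,"spin":0,"grip":68},{"dx":3.0,"dy":-0.5,"dz":-3.0,"spin":0,"grip":68},{"dx":3.0,"dy":-0.5,"dz":-3.0,"spin":0,"grip":68},{"dx":3.0,"dy":-0.5,"dz":-3.0,"spin":0,"grip":68},{"dx":3.0,"dy":-0.5,"dz":-3.0,"spin":0,"grip":68}])

```text
time_s: 19.63
tcp_pos: [0.6129, 0.0007, 0.0427]
eef_rot: [180.0, 0.0, 171.1]
contact_force: [-1.1, -0.2, 0.3]
gripper_width: 0.0597
```

servo_tool(targets=[{"dx":0.3,"dy":0,"dz":0,"spin":0,"grip":68},{"dx":0.6,"dy":0,"dz":0,"spin":0,"grip":68},{"dx":0.9,"dy":0.05,"dz":0,"spin":0,"grip":68},{"dx":1.1,"dy":0.1,"dz":0,"spin":0,"grip":68},{"dx":1.2,"dy":0.1,"dz":0,"spin":0,"grip":68},{"dx":1.25,"dy":0.1,"dz":0,"spin":0,"grip":68},{"dx":1.3,"dy":0.1,"dz":0,"spin":0,"grip":68},{"dx":1.3,"dy":0.1,"dz":0,"spin":0,"grip":60},{"dx":1.3,"dy":0.1,"dz":0,"spin":0,"grip":50},{"dx":1.3,"dy":0.1,"dz":0,"spin":0,"grip":50}])

```text
time_s: 20.47
tcp_pos: [0.6255, 0.0017, 0.0422]
eef_rot: [-180.0, -0.1, 171.1]
contact_force: [-3.1, 1.2, -1.1]
gripper_width: 0.0468
```

Light contact (3 N) where expected. Closing.

servo_tool(targets=[{"dx":0.1,"dy":0,"dz":0,"spin":0,"grip":20},{"dx":0.1,"dy":0,"dz":0,"spin":0,"grip":20},{"dx":0.1,"dy":0,"dz":0,"spin":0,"grip":20},{"dx":0.1,"dy":0,"dz":0,"spin":0,"grip":20},{"dx":0.1,"dy":0,"dz":0,"spin":0,"grip":20},{"dx":0.1,"dy":0,"dz":0,"spin":0,"grip":20},{"dx":0,"dy":0,"dz":0.1,"spin":0,"grip":20},{"dx":-0.1,"dy":0,"dz":0.2,"spin":0,"grip":20},{"dx":-0.2,"dy":0,"dz":0.4,"spin":0,"grip":20},{"dx":-0.3,"dy":0,"dz":0.6,"spin":0,"grip":20}], squeeze=60)

```text
time_s: 21.3
tcp_pos: [0.6238, 0.0017, 0.049]
eef_rot: [180.0, 0.1, 171.1]
contact_force: [0.3, 0.4, -1.1]
gripper_width: 0.0348
```

servo_tool(targets=[{"dx":-0.2,"dy":0,"dz":0.3,"spin":0,"grip":20},{"dx":-0.5,"dy":0.1,"dz":0.7,"spin":0,"grip":20},{"dx":-0.8,"dy":0.1,"dz":1.2,"spin":0,"grip":20},{"dx":-1.3,"dy":0.2,"dz":1.8,"spin":0,"grip":20},{"dx":-2.1,"dy":0.3,"dz":2.4,"spin":0,"grip":20},{"dx":-3.2,"dy":0.5,"dz":3.0,"spin":0,"grip":20},{"dx":-4.5,"dy":0.7,"dz":3.6,"spin":0,"grip":20},{"dx":-6.0,"dy":0.95,"dz":4.1,"spin":0,"grip":20},{"dx":-7.6,"dy":1.2,"dz":4.5,"spin":0,"grip":20},{"dx":-9.0,"dy":1.4,"dz":4.7,"spin":0,"grip":20}])

```text
time_s: 22.13
tcp_pos: [0.5316, 0.0159, 0.0965]
eef_rot: [180.0, 0.0, 171.1]
contact_force: [-0.1, 0.3, -1.8]
gripper_width: 0.0351
```

servo_tool(targets=[{"dx":-0.6,"dy":1.5,"dz":0,"spin":0.02,"grip":20},{"dx":-2.0,"dy":4.8,"dz":0,"spin":0.07,"grip":20},{"dx":-3.5,"dy":8.4,"dz":0,"spin":0.13,"grip":20},{"dx":-5.0,"dy":12.0,"dz":0,"spin":0.19,"grip":20},{"dx":-6.5,"dy":15.6,"dz":0,"spin":0.25,"grip":20},{"dx":-8.0,"dy":19.2,"dz":0,"spin":0.3,"grip":20},{"dx":-9.5,"dy":22.8,"dz":0,"spin":0.34,"grip":20},{"dx":-11.0,"dy":26.4,"dz":0,"spin":0.35,"grip":20},{"dx":-12.2,"dy":29.4,"dz":0,"spin":0.35,"grip":20},{"dx":-12.8,"dy":30.8,"dz":-1.5,"spin":0.35,"grip":20}])

```text
time_s: 22.97
tcp_pos: [0.4047, 0.3285, 0.0837]
eef_rot: [179.7, 0.3, -168.6]
contact_force: [0.8, 1.1, -0.9]
gripper_width: 0.0346
```

servo_tool(targets=[{"dx":0,"dy":0,"dz":-2,"spin":0,"grip":20},{"dx":0,"dy":0,"dz":-4,"spin":0,"grip":20},{"dx":0,"dy":0,"dz":-5.2,"spin":0,"grip":20},{"dx":0,"dy":0,"dz":-5.8,"spin":0,"grip":20},{"dx":0,"dy":0,"dz":-6.0,"spin":0,"grip":20},{"dx":0,"dy":0,"dz":-6.1,"spin":0,"grip":20},{"dx":0,"dy":0,"dz":-6.2,"spin":0,"grip":20},{"dx":0,"dy":0,"dz":-6.2,"spin":0,"grip":20},{"dx":0,"dy":0,"dz":-6.2,"spin":0,"grip":20},{"dx":0,"dy":0,"dz":-6.2,"spin":0,"grip":20}])

```text
time_s: 23.8
tcp_pos: [0.4054, 0.324, 0.019]
eef_rot: [180.0, 0.0, -168.8]
contact_force: [-0.5, -0.7, -1.5]
gripper_width: 0.0346
```

servo_tool(targets=[{"dx":0,"dy":0,"dz":-0.1,"spin":0,"grip":20},{"dx":0,"dy":0,"dz":-0.1,"spin":0,"grip":56},{"dx":0,"dy":0,"dz":-0.1,"spin":0,"grip":56},{"dx":0,"dy":0,"dz":-0.1,"spin":0,"grip":56},{"dx":0,"dy":0,"dz":-0.1,"spin":0,"grip":56},{"dx":0,"dy":0,"dz":0.4,"spin":0,"grip":56},{"dx":0,"dy":0,"dz":2,"spin":0,"grip":56},{"dx":0,"dy":0,"dz":5,"spin":0,"grip":56},{"dx":0,"dy":0,"dz":8.5,"spin":0,"grip":68},{"dx":0,"dy":0,"dz":10,"spin":0,"grip":68}])

```text
time_s: 24.63
tcp_pos: [0.4064, 0.3251, 0.1228]
eef_rot: [179.9, 0.2, -168.8]
contact_force: [0.6, 0.6, -0.4]
gripper_width: 0.0567
```

servo_tool(targets=[{"dx":0.8,"dy":-1.2,"dz":0,"spin":-0.02,"grip":68},{"dx":2.5,"dy":-3.2,"dz":0,"spin":-0.08,"grip":68},{"dx":4.9,"dy":-6.0,"dz":0,"spin":-0.14,"grip":68},{"dx":7.4,"dy":-8.9,"dz":0,"spin":-0.2,"grip":68},{"dx":9.9,"dy":-11.8,"dz":0,"spin":-0.26,"grip":68},{"dx":12.4,"dy":-14.7,"dz":0,"spin":-0.32,"grip":68},{"dx":14.9,"dy":-17.5,"dz":0,"spin":-0.35,"grip":68},{"dx":17.3,"dy":-20.2,"dz":0,"spin":-0.35,"grip":68},{"dx":18.9,"dy":-22.1,"dz":-1,"spin":-0.35,"grip":68},{"dx":19.4,"dy":-22.7,"dz":-4,"spin":-0.35,"grip":68}])

```text
time_s: 25.47
tcp_pos: [0.6043, 0.0949, 0.0822]
eef_rot: [179.8, 0.4, 171.0]
contact_force: [1.1, 1.0, 1.0]
gripper_width: 0.0598
```

servo_tool(targets=[{"dx":0,"dy":0,"dz":-1.8,"spin":0,"grip":68},{"dx":0,"dy":0,"dz":-3.2,"spin":0,"grip":68},{"dx":0.5,"dy":0,"dz":-3.5,"spin":0,"grip":68},{"dx":1.2,"dy":-0.1,"dz":-3.5,"spin":0,"grip":68},{"dx":1.8,"dy":-0.2,"dz":-3.5,"spin":0,"grip":68},{"dx":2.2,"dy":-0.3,"dz":-3.5,"spin":0,"grip":68},{"dx":2.5,"dy":-0.4,"dz":-3.5,"spin":0,"grip":68},{"dx":2.5,"dy":-0.4,"dz":-3.5,"spin":0,"grip":68},{"dx":2.5,"dy":-0.4,"dz":-3.5,"spin":0,"grip":68},{"dx":2.5,"dy":-0.4,"dz":-3.5,"spin":0,"grip":68}])

```text
time_s: 26.3
tcp_pos: [0.6241, 0.0928, 0.0438]
eef_rot: [180.0, 0.0, 171.1]
contact_force: [-0.0, 0.2, -0.4]
gripper_width: 0.0596
```

servo_tool(targets=[{"dx":0.3,"dy":-0.05,"dz":-0.1,"spin":0,"grip":68},{"dx":0.6,"dy":-0.1,"dz":-0.1,"spin":0,"grip":68},{"dx":0.9,"dy":-0.15,"dz":-0.1,"spin":0,"grip":68},{"dx":1.2,"dy":-0.2,"dz":-0.1,"spin":0,"grip":68},{"dx":1.4,"dy":-0.2,"dz":-0.1,"spin":0,"grip":68},{"dx":1.5,"dy":-0.2,"dz":-0.1,"spin":0,"grip":68},{"dx":1.6,"dy":-0.2,"dz":-0.1,"spin":0,"grip":68},{"dx":1.6,"dy":-0.2,"dz":-0.1,"spin":0,"grip":60},{"dx":1.6,"dy":-0.2,"dz":-0.1,"spin":0,"grip":50},{"dx":1.6,"dy":-0.2,"dz":-0.1,"spin":0,"grip":50}])

```text
time_s: 27.13
tcp_pos: [0.6394, 0.0906, 0.042]
eef_rot: [-180.0, -0.1, 171.1]
contact_force: [-3.6, -0.7, -0.8]
gripper_width: 0.0466
```

servo_tool(targets=[{"dx":0.1,"dy":0,"dz":0,"spin":0,"grip":20},{"dx":0.1,"dy":0,"dz":0,"spin":0,"grip":20},{"dx":0.1,"dy":0,"dz":0,"spin":0,"grip":20},{"dx":0.1,"dy":0,"dz":0,"spin":0,"grip":20},{"dx":0.1,"dy":0,"dz":0,"spin":0,"grip":20},{"dx":0.1,"dy":0,"dz":0,"spin":0,"grip":20},{"dx":0,"dy":0,"dz":0.1,"spin":0,"grip":20},{"dx":-0.1,"dy":0,"dz":0.2,"spin":0,"grip":20},{"dx":-0.2,"dy":0,"dz":0.4,"spin":0,"grip":20},{"dx":-0.3,"dy":0,"dz":0.6,"spin":0,"grip":20}], squeeze=60)

```text
time_s: 27.97
tcp_pos: [0.6378, 0.0909, 0.049]
eef_rot: [180.0, 0.1, 171.1]
contact_force: [0.2, -0.0, -1.6]
gripper_width: 0.0348
```

servo_tool(targets=[{"dx":-0.2,"dy":0,"dz":0.3,"spin":0,"grip":20},{"dx":-0.5,"dy":0.1,"dz":0.7,"spin":0,"grip":20},{"dx":-0.8,"dy":0.1,"dz":1.2,"spin":0,"grip":20},{"dx":-1.3,"dy":0.2,"dz":1.8,"spin":0,"grip":20},{"dx":-2.1,"dy":0.3,"dz":2.4,"spin":0,"grip":20},{"dx":-3.2,"dy":0.5,"dz":3.0,"spin":0,"grip":20},{"dx":-4.5,"dy":0.7,"dz":3.6,"spin":0,"grip":20},{"dx":-6.0,"dy":0.95,"dz":4.1,"spin":0,"grip":20},{"dx":-7.6,"dy":1.2,"dz":4.5,"spin":0,"grip":20},{"dx":-9.0,"dy":1.4,"dz":4.7,"spin":0,"grip":20}])

```text
time_s: 28.8
tcp_pos: [0.5454, 0.105, 0.0966]
eef_rot: [180.0, 0.0, 171.1]
contact_force: [0.3, 0.2, -1.5]
gripper_width: 0.0348
```

```bash
python3 - <<'E'
from h import *
t=r.capture("top"); s=r.capture("scene")
cv2.imwrite("pics/b1.png",cv2.convertScaleAbs(np.hstack([cv2.resize(s[130:250,260:400],(467,400),interpolation=2),cv2.resize(t[205:305,95:178],(332,400),interpolation=2)]),alpha=1.4))
d=r.get_state(); print(d["tcp_pos"],d["gripper_width"])
E
```

```text
[0.54455046 0.10503546 0.09670126] 0.03508236761777441
```

View pics/b1.png

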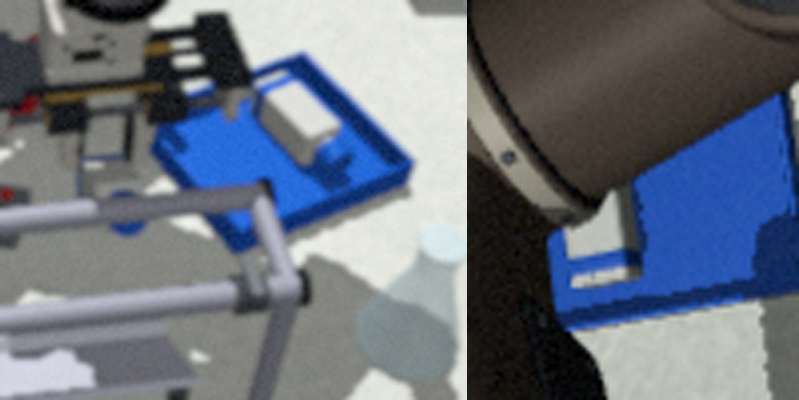

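The first blue bottle lies flat on the far side of the blue tray, and the second is in the grip. Placing it on the near side.

servo_tool(targets=[{"dx":-0.7,"dy":0.8,"dz":0,"spin":0.02,"grip":20},{"dx":-2.2,"dy":2.5,"dz":0,"spin":0.08,"grip":20},{"dx":-4.2,"dy":4.8,"dz":0,"spin":0.15,"grip":20},{"dx":-6.3,"dy":7.2,"dz":0,"spin":0.22,"grip":20},{"dx":-8.4,"dy":9.6,"dz":0,"spin":0.28,"grip":20},{"dx":-10.4,"dy":11.9,"dz":0,"spin":0.33,"grip":20},{"dx":-11.8,"dy":13.5,"dz":0,"spin":0.35,"grip":20},{"dx":-12.6,"dy":14.4,"dz":0,"spin":0.35,"grip":20},{"dx":-12.6,"dy":14.4,"dz":-1,"spin":0.35,"grip":20},{"dx":-12.6,"dy":14.4,"dz":-2.5,"spin":0.35,"grip":20}])

```text
time_s: 29.73
tcp_pos: [0.4213, 0.2504, 0.0713]
eef_rot: [179.9, 0.2, -168.7]
contact_force: [0.4, -0.4, -1.0]
gripper_width: 0.0351
```

servo_tool(targets=[{"dx":0,"dy":0,"dz":-1.5,"spin":0,"grip":20},{"dx":0,"dy":0,"dz":-3,"spin":0,"grip":20},{"dx":0,"dy":0,"dz":-4,"spin":0,"grip":20},{"dx":0,"dy":0,"dz":-4.7,"spin":0,"grip":20},{"dx":0,"dy":0,"dz":-5.0,"spin":0,"grip":20},{"dx":0,"dy":0,"dz":-5.2,"spin":0,"grip":20},{"dx":0,"dy":0,"dz":-5.3,"spin":0,"grip":20},{"dx":0,"dy":0,"dz":-5.3,"spin":0,"grip":20},{"dx":0,"dy":0,"dz":-5.3,"spin":0,"grip":20},{"dx":0,"dy":0,"dz":-5.3,"spin":0,"grip":20}])

```text
time_s: 30.57
tcp_pos: [0.4214, 0.2488, 0.0181]
eef_rot: [180.0, 0.0, -168.8]
contact_force: [0.0, -2.2, 4.0]
gripper_width: 0.0351
```

servo_tool(targets=[{"dx":0,"dy":0,"dz":0,"spin":0,"grip":56},{"dx":0,"dy":0,"dz":0,"spin":0,"grip":56},{"dx":0,"dy":0,"dz":0,"spin":0,"grip":56},{"dx":0,"dy":0,"dz":0,"spin":0,"grip":56},{"dx":0,"dy":0,"dz":0.5,"spin":0,"grip":56},{"dx":0,"dy":0,"dz":2,"spin":0,"grip":56},{"dx":0,"dy":0,"dz":5,"spin":0,"grip":56},{"dx":0,"dy":0,"dz":9,"spin":0,"grip":56},{"dx":0,"dy":-2,"dz":12,"spin":0,"grip":56},{"dx":0,"dy":-5,"dz":14,"spin":0,"grip":56}])

```text
time_s: 31.4
tcp_pos: [0.4225, 0.2007, 0.1611]
eef_rot: [179.9, 0.2, -168.7]
contact_force: [0.4, -0.0, 1.1]
gripper_width: 0.0493
```

servo_tool(targets=[{"dx":0,"dy":-3,"dz":1,"spin":0,"grip":56},{"dx":0,"dy":-6,"dz":3,"spin":0,"grip":56},{"dx":0,"dy":-9,"dz":5,"spin":0,"grip":56},{"dx":0,"dy":-12,"dz":6,"spin":0,"grip":56},{"dx":0,"dy":-15,"dz":6,"spin":0,"grip":56},{"dx":0,"dy":-18,"dz":6,"spin":0,"grip":56},{"dx":0,"dy":-20,"dz":6,"spin":0,"grip":56},{"dx":0,"dy":-20,"dz":6,"spin":0,"grip":56},{"dx":0,"dy":-20,"dz":6,"spin":0,"grip":56},{"dx":0,"dy":-20,"dz":6,"spin":0,"grip":56}])

```text
time_s: 32.23
tcp_pos: [0.4212, -0.0011, 0.2177]
eef_rot: [180.0, 0.0, -168.9]
contact_force: [-0.3, 0.1, 0.3]
gripper_width: 0.0492
```

```bash
python3 - <<'E'
from h import *
t=r.capture("top"); s=r.capture("scene")
cv2.imwrite("pics/end.png",cv2.convertScaleAbs(np.vstack([cv2.resize(s[120:320,80:420],(578,340),interpolation=2),cv2.resize(t[100:315,90:430],(411,260),interpolation=2) if 0 else np.pad(cv2.resize(t[100:315,90:430],(411,260),interpolation=2),((0,0),(0,167),(0,0)))]),alpha=1.3))
d=r.get_state(); print(d["tcp_pos"],d["contact_force"])
E
```

```text
[ 0.42122049 -0.00060017  0.21752151] [ 0.83056988  0.947725   -0.06759075]
```

View pics/end.png

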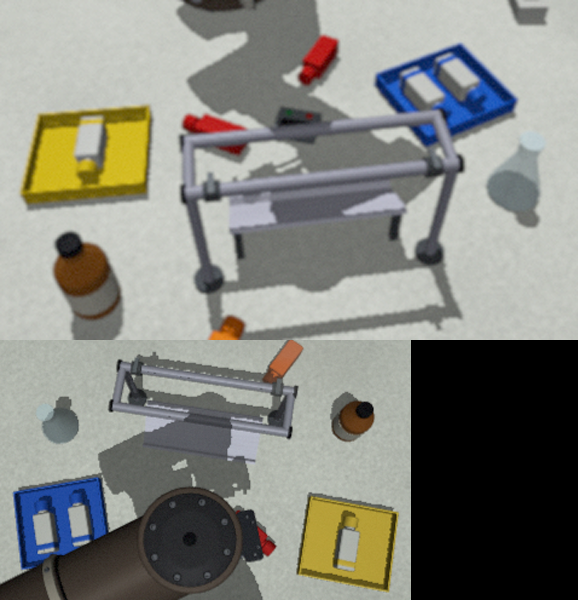

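All three bottles lie flat in the right trays, the rack is empty, and the arm is clear of everything.

```bash
python3 -c "
from plant import r
print(r.close_job(), r.get_state()['time_s'])"
```

```text
the job is handed in; nothing more can be done
the job is handed in; nothing more can be done
```

All three bottles are in the trays of their cap colour, and I handed the job in after about 32 s of the 64 s allowed. No verdict was reported.

- **Method:** The moves could not tilt the tool, so I gripped each bottle by its low end from in front of the gas lines. I then drew it out over the lip, set its bottom edge on the tray floor and let it lie down.
- **Corrections on the way:** My first rack estimate was several mm too near. The first close on the yellow bottle missed and the second only caught its rounded end, so I felt forward to a light touch on the front line. The highest force I read was about 10 N. The two blue bottles then gripped first time.
- **Last checks:** In the final pictures the yellow bottle lies alone in the yellow tray. The two blue ones lie side by side in the blue tray, all flat on the floor and inside the walls. The rack is empty and the gripper was clear of everything.
- **Judged by eye only:** The timer, flask, media bottle and the red and orange look-alikes appear where they were. I compared these, and the bottle heights and angles, by eye rather than measuring them; the top view of the timer was hidden by the arm at the end.

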